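# Set the round counter back one notch

### The arm

A 6-joint arm with a two-finger parallel gripper is mounted at the origin on the work surface. World frame = base frame: x ahead of the robot, y to its left, z up, the work surface at z = 0. Lengths are in mm, angles in degrees, forces in N, time in s.
With the tool pointing down it reaches from about 250 to 775 mm from the base axis. Payload 4 kg.
Tool frame: the origin (TCP) lies at the very end of the fingers, on their centre line; the grasp point (between the pads) lies 19 mm behind it; z points along the fingers, y is the direction in which the jaws open and shut (so a half turn about z gives the same grasp; the last joint's range is limited). The gripper opens to 94 mm and grips with 3 to 60 N. Pads are 16 mm wide; open, the fingers measure 119 mm over their backs; the gripper's body (75 mm by 177 mm) begins 78 mm behind the grasp point.
Start: joints at [58.952, 4.996, 78.535, -0, 96.463, -5.907], TCP at [233.681, 497.909, 205.506] pointing down, gripper open.
Joint ranges: [-177.83, 177.83], [-43.37, 116.18], [15.69, 146.23], [-61.86, 241.86], [9.47, 152.12], [-147.06, 147.06]. Speed limits (degrees/s): [159.86, 159.86, 180, 180, 180, 180].

### API

Orientations are given as [roll, pitch, yaw] about the fixed x, y, z axes, in that order (R = Rz(yaw) Ry(pitch) Rx(roll)).
In Python, from cell import state, grab_frame, finish_job, recognise, regions_of gives the robot as it stands.
- The arm moves only by the tool servo_tool, never from a script. Its argument "increments" is a list of rows, each a list of 2 entries, a list of its own where there are three numbers: the shift along the world's x, y, z in m, then the turn about the world's z in rad. A call has 1 to 20 rows; each row shifts and turns the pose as measured when the row begins; what a row does not reach is not made up. A row lasts 1/8 s, in which the tool goes at most 62.5 mm and 10.7 degrees, less where a joint would pass 70% of its speed; a pose out of reach is approached as far as the arm can. A call is refused whole if a number of a shift passes 0.0625 or a number of a turn 0.188, either way. A call with a gripper value outside its range is refused whole. "gripper" is the gripper's target within -1 to 1 (fully open at 1, half-way at 0, shut at -1), set as the call begins (left out, the last holds). The fingers move at their own pace and stop on an object; "squeeze" is the grip in N (left out, the last holds). Time passes only in rows, so rows that do not move let the fingers close. It gives the time, the measured TCP pose, the force and the opening at its end, in the units of the state.
- state(): the state, without advancing time (a new reading comes with each control period).
- grab_frame(name): name is "side" or "top"; returns a dict with "pixels" (480x640x3 uint8, red, green, blue), "fx", "fy", "cx", "cy" (pixels), "dist" ([k1, k2, p1, p2, k3] as OpenCV has them; the pictures are not rectified), "position" and "attitude" of the camera in the world. Camera axes: x right, y down, z forward; pixel columns grow to the right and rows downward; lengths in mm; the calibration is good to about 2 mm. A picture is of the moment at which its call begins. There is no depth.
- finish_job(): hands the job in, once; it reports no verdict.
Trained networks look in a picture, given as the dict that the camera call returned (one of the last four; its "shot" number tells which), for a name from the list of things; names that differ only in an ending like _2 or _b are one class to them, and where a whole thing is asked for, a point or a joint stands for the part that bears it (a point fixed in the world has none). Each returns a list of dicts, best first, with "confidence" (0 to 1); they miss things now and then, are a little off and sometimes report something else, mostly with a low value. They report only what shows in the picture. A call takes as long as a camera call.
- recognise(picture, name): "centre" ([x, y, z] in mm, in world coordinates, good to about 4 mm: the middle of the surface that is visible of it).
- regions_of(picture, name): "region" (480x640 bool, what is visible of it).
The state is a dict: "clock": time; "qpos": joint angles; "joint_vel": joint speeds; "joint_torque": joint torques, N m; "eef_pos": TCP position; "ee_rot": TCP orientation; "wrist_force": force on the tool from outside, world axes, zero at the start; "wrist_torque": the same for the moment, N m; "finger_gap": finger opening in mm.
Only numpy, scipy, OpenCV 4.12 (cv2) and the standard library are available. Lean on these libraries where they do the work, as an engineer would, in place of code of your own. Each camera call takes 0.05 s, during which the arm holds its last target. There are 200 camera calls.

### The job

The round counter on the gaming table was advanced one round too far. Working gently with a fingertip, lift the red pawl by pushing its upright yellow-barred lever outward, away from the wheel, until it tips over and stays up; then push the wheel backward (clockwise seen from above) by exactly one notch, an eighth of a turn, against one of its metal pegs; finally push the lever back so that the pawl drops fully into the notch. Grip and lift nothing, and leave the figures, the die and the other things on the table where they are.

Things in the scene. Friction and masses are not known exactly. Their poses are not given: they have to be found in the camera images.
- counter: round counter, fixed to the table: black base plate 200 mm (x) by 185 mm (y) by 10 mm thick with a 70 mm wide tongue under the pawl that reaches to y = 173 mm. Origin on the table surface under the wheel's axle; its z is up, its +y points from the axle to the pawl.
- wheel (a joint): turn of the grey ratchet wheel about its vertical axle, rad; grows counter-clockwise seen from above (forward); backward is negative. Starts within 0.08 of 0, in a notch; notches lie at multiples of 0.785. With the pawl down it cannot go back more than about 0.12 from a notch. Friction 0.08 N m: stays where it is left. The pawl drops fully only with the wheel within 0.11 of a notch's middle
- axle (a point): on the wheel's axle at the top of its disc (176 mm across), 26 mm above the table. On the rim stand 8 orange saw teeth, radius 69 to 87 mm, tops 40 mm above the table; the pawl's nose blocks their steep faces
- peg0 (a point): centre of the top of an upright round aluminium peg on the wheel, 12 mm diameter, from 26 to 86 mm above the table, 50 mm from the axle; it moves with the wheel. When the wheel joint is 0 it stands at +45 degrees in the counter's frame (counter-clockwise from the counter's x)
- peg1 (a point): as peg0, at +135 degrees
- peg2 (a point): as peg0, at +225 degrees
- peg3 (a point): as peg0, at +315 degrees
- pawl (a joint): tilt of the red pawl on its level hinge, rad: 0 = down in the notch, 0.6 = fully up at its stop. Grows as the top of its lever moves outward, along the counter's +y. Light (150 g, under 1 N at the lever): it falls back down below about 0.22, may balance between, and beyond about 0.38 falls to the open stop by itself and stays there, clear of the teeth
- pawl_hinge (a point): hinge axis (along the counter's x), 125 mm from the axle along the counter's +y, 60 mm above the table, between grey cheeks 48 mm apart outside, 72 mm tall. A 14 mm wide arm reaches to the wheel, its nose (53 mm from the hinge) pointing down into the notch; a lever plate 20 mm wide (x), 8 mm thick stands upright on it
- pawl_bar (a point): centre of the yellow round bar on top of the pawl's lever, 18 mm diameter, 36 mm long along the counter's x, 58 mm from the hinge: 118 mm above the table when the pawl is down; at 0.6 it stands 33 mm farther out and 108 mm above the table
- fig_a: loose toy soldier figure, 55 mm tall, on a 32 mm round black base; origin under the centre of its base; it stands close beside the counter, on its -x side; leave it alone
- fig_b: loose toy soldier figure, 55 mm tall, on a 32 mm round black base; origin under the centre of its base; it stands close beside the counter, on its +x side; leave it alone
- fig_c: loose toy soldier figure, 55 mm tall, on a 32 mm round black base; origin under the centre of its base; it stands farther off; leave it alone
- die: loose white die, 16 mm, close beside the counter on its +x side; origin under its centre; leave it alone
- dice_cup: loose black cup, 80 mm across and 95 mm tall; origin under its centre; leave it alone
- deck_box: loose black and grey card box, 72 by 97 by 103 mm tall; origin under its centre; leave it alone

How it is judged (in metres and radians):
On the way, in this order (a step that is already met when the one before it is completed fails the run):
1. the pawl is lifted and stands up, the wheel still in its notch (value of joint pawl above 0.5 rad and value of joint wheel between -0.16 and 0.16 rad), for 0.2 s.
2. with the pawl still up, the wheel is pushed back one notch (value of joint pawl above 0.45 rad and value of joint wheel between -0.915398 and -0.605398 rad), for 0.2 s.
At the end, for the whole second after the job is handed in: the wheel rests one notch (0.785 rad; at most 0.13 more or 0.18 less) clockwise of the notch it started in, the pawl is fully down in that notch (below 0.06 rad), and the figures, die, cup and box stand within 20 mm of where they were, not tipped over (value of joint wheel between -0.915398 and -0.605398 rad and value of joint pawl below 0.06 rad and not (velocity of joint wheel above 0.05 rad/s) and not (velocity of joint wheel below -0.05 rad/s) and distance of each of fig_a, fig_b, fig_c, die, dice_cup, deck_box from where it was at the start of the episode below 0.02 m and angle between each of fig_a, fig_b, fig_c, dice_cup, deck_box's own z axis and vertical below 0.3 rad); the robot touches nothing.
It fails at once if the wheel is pushed two notches back (value of joint wheel below -1.3 rad).
It fails at once if the wheel is advanced a notch (value of joint wheel above 0.5 rad).
It fails at once if the pawl or the wheel is pressed or pinched hard (over 25 N) (contact force between the fingers and pawl above 25 N or contact force between the fingers and wheel above 25 N).
It fails at once if a thing on the table is moved more than 30 mm or lifted (distance of any of fig_a, fig_b, fig_c, die, dice_cup, deck_box from where it was at the start of the episode above 0.03 m or height (world z) of any of fig_a, fig_b, fig_c, die, dice_cup, deck_box above 0.015 m).
It also fails if it takes over 64 s, if anything falls off the work surface, if the arm or the gripper's body presses on something with over 40 N, if the wrist force passes 120 N, or if a joint passes its speed limit or range.

## Working session

There is one attempt and no reset: what is moved stays moved. The work goes in short steps, Python scripts to look and compute and a tool call to move; the robot and the scene stay as the last step left them, time stands still between calls to the robot, and variables do not carry over. Pictures are saved under pics/ and viewed, about 8 in all and at most 12, crops included, and the job is handed in when it is done.

Besides the shell and the picture viewer there is one more tool, called as name(argument=value, ...), one argument or row to a line, values as JSON. servo_tool: Moves the arm, as the interface text tells. Its arguments: {"type":"object","properties":{"increments":{"type":"array","items":{"type":"array"}},"gripper":{"type":"number"},"squeeze":{"type":"number"}},"required":["increments"]}

```bash
mkdir -p pics
python3 - <<'E'
from cell import *
import cv2
print(state())
for n in("top","side"):
    p=grab_frame(n); cv2.imwrite(f"pics/{n}0.png",p["pixels"][:,:,::-1])
    print(n,p["position"],p["attitude"],p["fx"])
    for t in("counter","axle","peg0","pawl_bar","pawl_hinge","fig_a","die","dice_cup","deck_box"):
        print(t,[([round(float(v)) for v in r["centre"]],round(r["confidence"],2)) for r in recognise(p,t)][:5])
E
```

```text
{'clock': 0.0, 'qpos': array([ 5.89523347e+01,  5.03791507e+00,  7.86224122e+01, -2.62898125e-03,
        9.64631740e+01, -5.90569894e+00]), 'joint_vel': array([-0.04160144,  0.02994755, -0.07035948,  0.00897032, -0.01442941,
       -0.00060367]), 'joint_torque': array([ 1.83448428e-03, -3.40162146e+01, -3.02440774e+01,  7.19702756e-02,
        3.26867716e-02, -1.84939504e-04]), 'eef_pos': array([233.39890903, 497.42193262, 204.33622454]), 'ee_rot': array([-1.79876885e+02, -1.01081774e-02,  1.54857730e+02]), 'wrist_force': array([-0.24020225, -0.0153577 , -0.69087718]), 'wrist_torque': array([-0.00439301, -0.03670913, -0.04713257]), 'finger_gap': 94.05257472226147}
top [ 381.78481313  -18.08823473 1214.13757154] [-1.69990356e+02 -4.46369705e-02 -8.94868777e+01] 498.2283597641283
counter [([572, 31, 25], 0.88), ([586, 141, 64], 0.68), ([520, -429, 54], 0.65)]
axle [([573, 20, 23], 0.92)]
peg0 [([572, 17, 24], 0.95)]
pawl_bar [([590, 140, 63], 0.83)]
pawl_hinge [([586, 138, 66], 0.82)]
fig_a [([441, 34, 42], 0.62), ([733, 67, 40], 0.42)]
die [([695, -66, 13], 0.51)]
dice_cup [([519, -428, 54], 0.9)]
deck_box [([604, 385, 104], 0.59)]
side [481.42430147 867.27639679 900.78724728] [-132.22296219    0.33091621 -174.55478161] 561.1705540313644
counter [([574, 60, 26], 0.8)]
axle [([566, 27, 21], 0.75)]
peg0 [([569, 32, 27], 0.82)]
pawl_bar [([586, 147, 100], 0.56)]
pawl_hinge [([583, 150, 104], 0.91)]
fig_a [([638, -428, 35], 0.66), ([584, 146, 101], 0.56), ([439, 40, 39], 0.47), ([735, 74, 41], 0.46)]
die []
dice_cup [([514, -392, 69], 0.94)]
deck_box [([601, 414, 100], 0.96)]
```

View pics/top0.png

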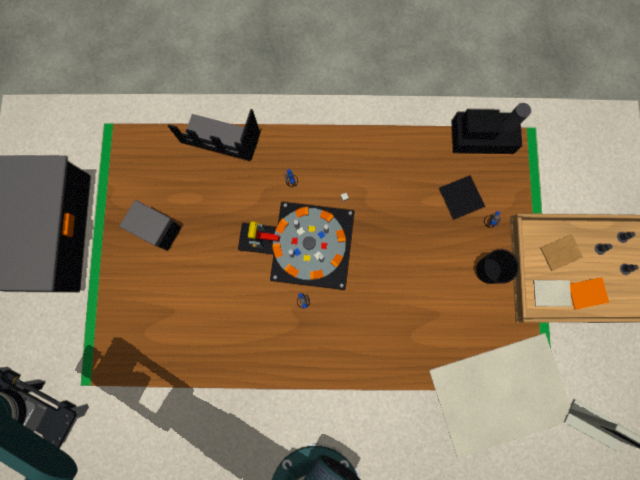

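View pics/side0.png

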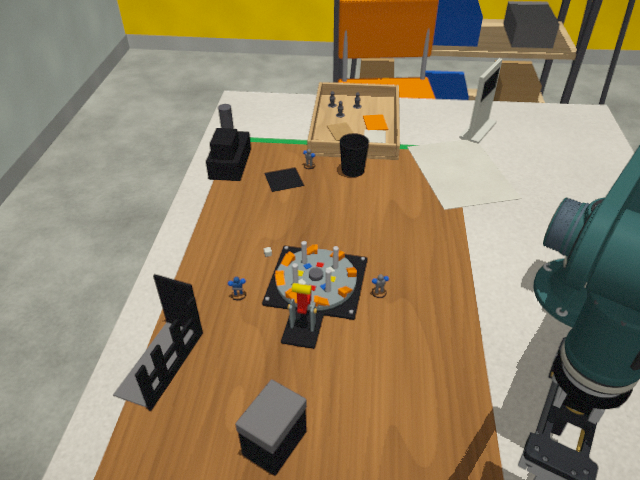

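```bash
cat > h.py <<'E'
import numpy as np, cv2
from cell import *
from scipy.spatial.transform import Rotation as R
def Rw(p): return R.from_euler('xyz',p["attitude"],degrees=True).as_matrix()
def K(p): return np.array([[p["fx"],0,p["cx"]],[0,p["fy"],p["cy"]],[0,0,1.]])
def px2w(p,uv,z):
    q=cv2.undistortPoints(np.array([[uv]],float),K(p),np.array(p["dist"])).ravel()
    d=Rw(p)@[*q,1]; o=np.array(p["position"]); return o+d*(z-o[2])/d[2]
def proj(p,X):
    Rt=Rw(p).T; return cv2.projectPoints(np.atleast_2d(X).astype(float),cv2.Rodrigues(Rt)[0],-Rt@p["position"],K(p),np.array(p["dist"]))[0][:,0]
def blob(p,lo,hi,box):
    x0,y0,x1,y1=box; h=cv2.cvtColor(p["pixels"],cv2.COLOR_RGB2HSV)[y0:y1,x0:x1]
    m=cv2.inRange(h,lo,hi); n,l,s,c=cv2.connectedComponentsWithStats(m)
    i=1+np.argmax(s[1:,4]); return c[i]+[x0,y0],s[i],(l==i)
def yellow(p,box): return blob(p,(22,120,60),(34,255,255),box)
E
python3 - <<'E'
from h import *
t=grab_frame("top"); s=grab_frame("side")
ct,st,_=yellow(t,(240,212,266,250)); cs,ss,_=yellow(s,(285,278,318,300))
print(ct,st,cs,ss); print("bar",px2w(t,ct,120),px2w(s,cs,120))
m=regions_of(t,"counter")[0]["region"]
g=cv2.cvtColor(t["pixels"],cv2.COLOR_RGB2GRAY)
k=(m&(np.arange(640)>266)).astype(np.uint8)
c=max(cv2.findContours(k,0,2)[0],key=cv2.contourArea); r=cv2.minAreaRect(c)
b=cv2.boxPoints(r); w=np.array([px2w(t,x,10) for x in b]); print(r,w.round(1),w.mean(0))
for i in range(4):
    e=w[(i+1)%4]-w[i]; print(np.hypot(*e[:2]),np.degrees(np.arctan2(e[1],e[0])))
for n,p,bx in(("top",t,(235,185,365,305)),("side",s,(255,225,385,355))):
    x0,y0,x1,y1=bx; cv2.imwrite(f"pics/{n}1.png",cv2.resize(p["pixels"][y0:y1,x0:x1,::-1],None,fx=5,fy=5*120/130 if n=="top" and 0 else 4.6,interpolation=cv2.INTER_CUBIC))
E
```

```text
[251.86986301 229.64383562] [  7   9  11  18 146] [300.98203593 288.10179641] [  7   5  19  11 167]
bar [587.6512407  147.39776341 120.        ] [589.53670071 144.46612699 120.        ]
((307.6463317871094, 244.18292236328125), (85.03228759765625, 81.05675506591797), 6.34019136428833) [[485.2 137.9  10. ]
 [685.8 121.9  10. ]
 [663.7 -88.3  10. ]
 [464.4 -66.6  10. ]] [574.7910439   26.22078858  10.        ]
201.28227859033117 -4.56310327531626
211.39735618071285 -95.9951863009143
200.4802348870819 173.76210572937205
205.51901055449633 84.21138670408712
```

View pics/top1.png

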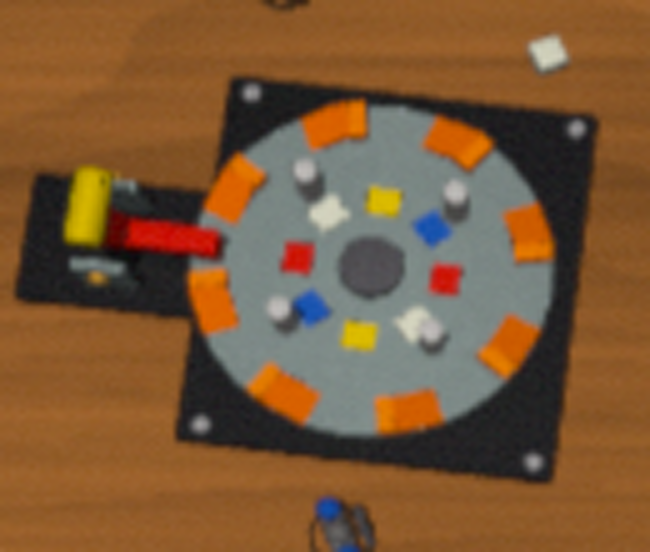

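View pics/side1.png

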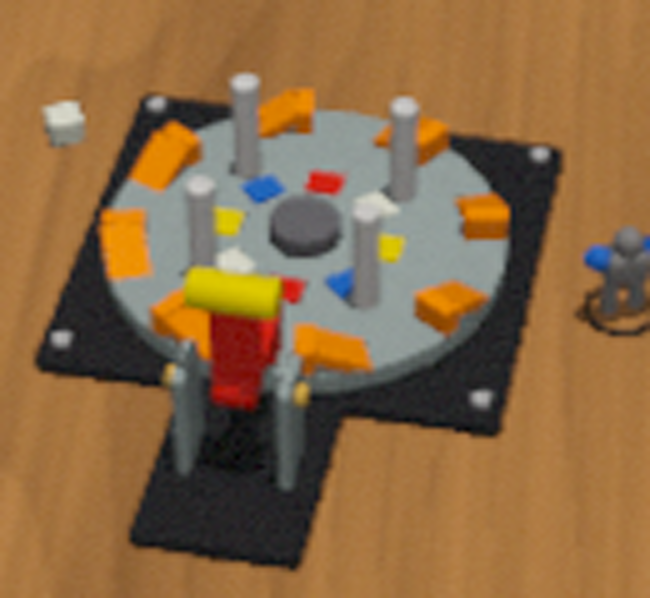

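Run:
```python
from h import *
t=grab_frame("top"); s=grab_frame("side")
T=lambda u,v:(234.6+u/5,184.6+v/4.6); S=lambda u,v:(254.6+u/5,224.6+v/4.6)
for n,p,f,sc,pg in(("top",t,T,[(252,92),(577,128),(201,425),(533,462)],[(306,170),(457,190),(281,308),(432,330)]),
 ("side",s,S,[(156,104),(540,154),(62,338),(481,398)],[(245,82),(403,106),(201,185),(366,208)])):
    w=np.array([px2w(p,f(*x),11)[:2] for x in sc]); g=np.array([px2w(p,f(*x),86)[:2] for x in pg])
    print(n,w.round(1).tolist(),w.mean(0)); print(g.round(1).tolist(),g.mean(0))
    for i,j in((0,1),(2,3),(0,2),(1,3)): print(np.degrees(np.arctan2(*(w[j]-w[i])[::-1])).round(2),np.degrees(np.arctan2(*(g[j]-g[i])[::-1])).round(2),np.hypot(*(g[j]-g[i])))
    c=g.mean(0); print("peg ang",np.degrees(np.arctan2(g[:,1]-c[1],g[:,0]-c[0])))
```

```text
top [[672.1, 83.8], [653.7, -77.4], [492.1, 104.4], [474.2, -56.3]] [573.03691888  13.59888955]
[[614.0, 51.5], [604.4, -18.4], [543.9, 61.6], [533.5, -7.6]] [573.9185048  21.8028516]
-96.52 -97.83 70.54940192143475
-96.37 -98.54 69.96210176877464
173.48 171.81 70.84575589352517
173.28 171.34 71.72319757570025
peg ang [  36.57419928  -52.83236669  127.05446236 -144.0178546 ]
side [[655.4, -82.6], [475.5, -62.0], [673.1, 78.7], [493.9, 99.0]] [574.49734058   8.26168103]
[[604.6, -21.1], [535.5, -10.6], [614.8, 48.9], [545.6, 57.4]] [575.1117173   18.66984397]
173.44 171.39 69.93162387764431
173.55 173.04 69.68470078418316
83.74 81.72 70.71570882969891
83.48 81.5 68.70804424989392
peg ang [ -53.4128471  -143.59327902   37.33317764  127.31093667]
```

servo_tool(
  increments=[
    [[0.035,-0.039,0],0.0325],
    [[0.035,-0.039,0],0.0325],
    [[0.035,-0.039,0],0.0325],
    [[0.035,-0.039,0],0.0325],
    [[0.035,-0.039,0],0.0325],
    [[0.035,-0.039,0],0.0325],
    [[0.035,-0.039,0],0.0325],
    [[0.035,-0.039,0],0.0325],
    [[0.035,-0.039,0],0.0325],
    [[0.035,-0.039,0],0.0325],
    [[0,0,0],0],
  ],
  gripper=-1,
  squeeze=10,
)

```text
clock: 2.62
eef_pos: [592.3, 94.7, 205.3]
ee_rot: [179.8, 0.1, 174.3]
wrist_force: [0.1, 1.1, -0.6]
finger_gap: 0.5
```

servo_tool(
  increments=[
    [[-0.008,0.008,0],-0.014],
    [[0,0,-0.04],0],
    [[0,0,-0.04],0],
    [[0,0,-0.02],0],
    [[0,0,0],0],
  ],
)

```text
clock: 3.25
eef_pos: [578.8, 111.2, 105.4]
ee_rot: [179.6, 0.2, 173.8]
wrist_force: [0.7, -1.1, 0.4]
finger_gap: 0.3
```

Run:
```python
from h import *
print(state()["eef_pos"],state()["ee_rot"])
o=[]
for n,bx in(("top",(215,165,345,285)),("side",(245,195,375,315))):
    p=grab_frame(n); x0,y0,x1,y1=bx; o.append(cv2.resize(p["pixels"][y0:y1,x0:x1,::-1],None,fx=3,fy=3,interpolation=cv2.INTER_CUBIC))
cv2.imwrite("pics/a2.png",np.hstack(o))
```

```text
[578.78157024 111.23509807 105.3544672 ] [179.60102577   0.20426396 173.80873983]
```

View pics/a2.png

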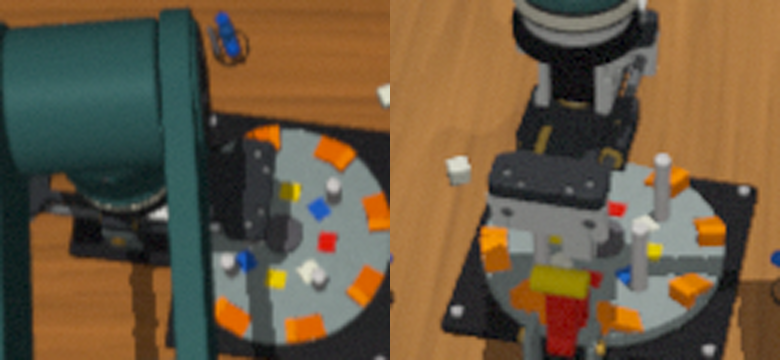

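servo_tool(
  increments=[
    [[0.006,-0.001,-0.004],0],
    [[0,0,0],0],
    [[0.0003,0.003,0],0],
    [[0.0003,0.003,0],0],
    [[0.0003,0.003,0],0],
    [[0.0003,0.003,0],0],
    [[0,0,0],0],
  ],
)

```text
clock: 4.22
eef_pos: [590.6, 123.6, 108.2]
ee_rot: [179.5, 0.9, 173.8]
wrist_force: [0.2, -0.7, 0.5]
finger_gap: 0.3
```

```bash
cat > st.py <<'E'
from h import *
s=grab_frame("side"); c,_,_=yellow(s,(283,270,325,330))
y=np.array([.114,.9935]);x=np.array([.9935,-.114]);A=np.array([574.5,20.2])
th=np.linspace(-.1,.7,161)
P=[proj(s,[*(A+y*(125+58*np.sin(a))),60+58*np.cos(a)+3])[0] for a in th]
P=np.array(P); i=np.argmin(abs(P[:,1]-c[1]))
q=state(); e=q["eef_pos"]; d=e[:2]-A
print("yel",c,"theta",th[i],"tcp counter",d@x,d@y,e[2],q["ee_rot"][2],q["wrist_force"],q["clock"])
E
python3 st.py
```

```text
yel [300.98181818 288.17575758] theta 0.019999999999999976 tcp counter 4.209122801108932 104.46108980711199 108.16971723119008 173.79946133253497 [ 0.95646701  0.10750023 -0.45675011] 4.275
```

servo_tool(
  increments=[
    [[-0.004,0,-0.008],0],
    [[0.0003,0.003,0],0],
    [[0.0003,0.003,0],0],
    [[0.0003,0.003,0],0],
    [[0.0003,0.003,0],0],
    [[0,0,0],0],
  ],
)

```text
clock: 5.03
eef_pos: [587.3, 136.2, 99.3]
ee_rot: [179.5, 0.9, 173.8]
wrist_force: [0.3, -0.1, -1.0]
finger_gap: 0.5
```

```bash
python3 st.py
```

```text
yel [299.51724138 293.10344828] theta 0.21999999999999995 tcp counter -0.45284404918495147 116.55823897225122 99.34507711998646 173.7840890042084 [-1.0288163   0.36478338  0.73709066] 5.075
```

servo_tool(
  increments=[
    [[0.0003,0.003,0],0],
    [[0.0003,0.003,0],0],
    [[0.0003,0.003,0],0],
    [[0.0002,0.002,0],0],
    [[0,0,0],0],
  ],
)

```text
clock: 5.7
eef_pos: [588.6, 147.9, 99.4]
ee_rot: [179.5, 0.9, 173.8]
wrist_force: [-0.5, -0.5, -0.0]
finger_gap: 0.4
```

```bash
python3 st.py
```

```text
yel [297.79545455 300.66477273] theta 0.4899999999999999 tcp counter -0.5422735548210278 128.37735134315207 99.41853015842322 173.77863095145838 [-3.98925234e-01 -6.96857717e-01  3.64283913e-04] 5.75
```

servo_tool(
  increments=[
    [[0.0003,0.0025,0],0],
    [[0,0,0],0],
    [[0,-0.015,0],0],
    [[0,0,0],0],
    [[0,0,0],0],
  ],
)

```text
clock: 6.38
eef_pos: [589.0, 133.8, 99.4]
ee_rot: [179.5, 0.9, 173.7]
wrist_force: [0.0, -0.3, 0.5]
finger_gap: 0.7
```

```bash
python3 st.py
```

```text
yel [296.76439791 304.5026178 ] theta 0.6149999999999999 tcp counter 1.4657442833190202 114.4259335098203 99.49455485235579 173.73478250083937 [-0.63590266 -0.76052602 -0.64707387] 6.425
```

servo_tool(
  increments=[
    [[0,-0.01,0.02],0],
    [[0.011,-0.035,0.005],0.097],
    [[0.011,-0.035,0],0.097],
    [[0.011,-0.035,0],0.097],
    [[0.008,-0.028,0],0.097],
    [[0,0,0],0],
    [[0,0,0],0],
  ],
)

```text
clock: 7.3
eef_pos: [633.5, -15.5, 136.2]
ee_rot: [179.8, 1.5, -163.3]
wrist_force: [-0.1, 0.5, 0.1]
finger_gap: 0.7
```

```bash
python3 st.py
```

```text
yel [296.77319588 304.43814433] theta 0.6099999999999999 tcp counter 62.73876191023454 -28.693944998759466 136.24804709446832 -163.2578917775087 [ 0.81932733 -0.1462648   0.50906312] 7.35
```

servo_tool(
  increments=[
    [[-0.002,0.004,-0.02],0],
    [[0,0,-0.02],0],
    [[0,0,-0.02],0],
    [[0,0,-0.01],0],
    [[0,0,0],0],
  ],
)

```text
clock: 7.98
eef_pos: [631.3, -5.7, 67.5]
ee_rot: [179.8, 1.7, -163.0]
wrist_force: [0.4, -0.9, -0.0]
finger_gap: 0.3
```

```bash
python3 st.py
python3 - <<'E'
from h import *
p=grab_frame("side"); cv2.imwrite("pics/a3.png",cv2.resize(p["pixels"][215:335,245:375,::-1],None,fx=5,fy=5,interpolation=cv2.INTER_CUBIC))
E
```

```text
yel [296.75897436 304.41025641] theta 0.6099999999999999 tcp counter 59.76504335059647 -19.236176661057183 68.1218592903976 -162.9768934113386 [0.01239771 0.73940921 0.31827137] 8.025
```

View pics/a3.png

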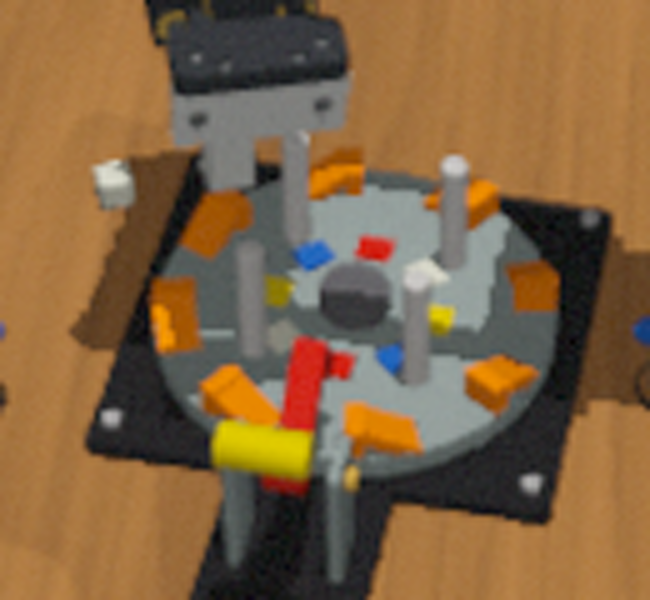

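servo_tool(
  increments=[
    [[0.0017,-0.0058,-0.01],0],
    [[0,0,0],0],
    [[-0.0038,-0.0011,0],0],
    [[-0.0038,-0.0011,0],0],
    [[-0.0038,-0.0011,0],0],
    [[-0.0029,-0.0008,0],0],
    [[-0.0029,-0.0008,0],0],
    [[-0.0029,-0.0008,0],0],
    [[-0.0029,-0.0008,0],0],
    [[-0.0029,-0.0008,0],0],
    [[-0.0029,-0.0008,0],0],
    [[0,0,0],0],
  ],
)

```text
clock: 9.57
eef_pos: [606.7, -21.9, 61.8]
ee_rot: [-179.9, 2.4, -163.0]
wrist_force: [1.6, -0.5, -0.3]
finger_gap: -0.2
```

```bash
cat > wh.py <<'E'
from h import *
import sys
# wheel angle: match orange-teeth mask against the reference picture, warped on the z=40 plane about the axle
y=np.array([.114,.9935]);x=np.array([.9935,-.114]);A=np.array([574.5,20.2])
p=grab_frame("side")
def ring(p,a,rr=np.arange(71,86,2)):
    q=np.array([[*(A+x*r*np.cos(t)+y*r*np.sin(t)),40] for r in rr for t in a])
    uv=proj(p,q).astype(np.float32); h=cv2.cvtColor(p["pixels"],cv2.COLOR_RGB2HSV)
    m=cv2.inRange(h,(5,170,60),(18,255,255)).astype(np.float32)
    return cv2.remap(m,uv[:,:1],uv[:,1:],1).reshape(len(rr),-1).mean(0)/255
a=np.radians(np.arange(0,360,1)); f=ring(p,a)
z=(f*np.exp(8j*a)).sum(); ph=np.degrees(np.angle(z))/8; print("tooth phase deg (mod 45)",ph,abs(z))
# peg tops: bright low-sat
q=state(); e=q["eef_pos"]; d=e[:2]-A
print("tcp u,n",d@x*-.924-d@y*.383, d@x*.383-d@y*.924,e[2],q["ee_rot"],q["wrist_force"])
cv2.imwrite(sys.argv[1],cv2.resize(p["pixels"][215:335,245:375,::-1],None,fx=5,fy=5,interpolation=cv2.INTER_CUBIC))
E
python3 wh.py pics/a4.png; python3 st.py
```

```text
tooth phase deg (mod 45) 0.9336200787396606 78.11438970145647
tcp u,n -19.419248960691732 49.30339969067677 61.8229817132104 [-179.90198933    2.37937724 -163.02918277] [ 1.64397721 -0.15794129 -0.42744843]
yel [296.83246073 304.47120419] theta 0.6149999999999999 tcp counter 36.79361788568353 -38.05319061748981 61.761249890888486 -163.02537521595212 [1.66160848 0.22758947 0.22164523] 9.675
```

View pics/a4.png

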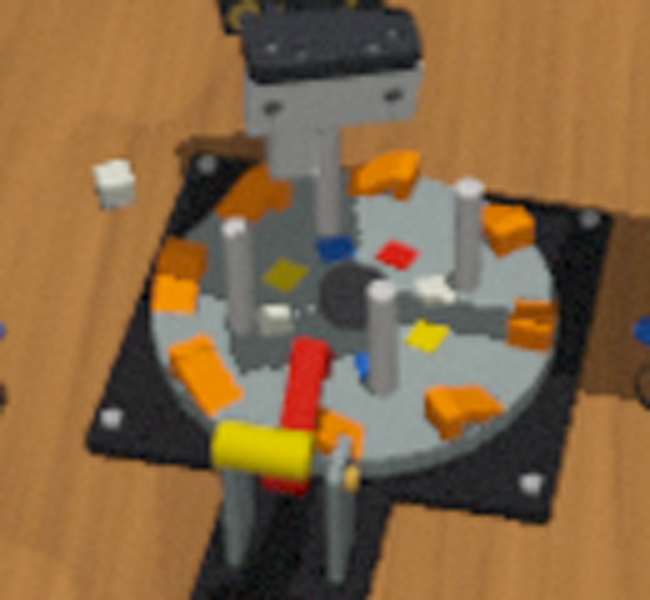

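```bash
cat > pk.py <<'E'
from h import *
import sys
y=np.array([.114,.9935]);x=np.array([.9935,-.114]);A=np.array([575.1,18.7]) # side-view axle estimate
p=grab_frame("side")
for a in eval(sys.argv[1]):
    w=px2w(p,(244.6+a[0]/5,214.6+a[1]/5),86)[:2]-A; print("peg r",np.hypot(*w),"ang",np.degrees(np.arctan2(w@y,w@x)))
E
python3 pk.py "[(468,187),(234,228),(382,292)]"
```

```text
peg r 49.722477609316876 ang -154.3116755022686
peg r 51.46715315882069 ang 26.12857865568189
peg r 51.70664015860343 ang 115.11399742149626
```

servo_tool(
  increments=[
    [[-0.0029,-0.0008,0],0],
    [[-0.0029,-0.0008,0],0],
    [[-0.0029,-0.0008,0],0],
    [[-0.0029,-0.0008,0],0],
    [[-0.0029,-0.0008,0],0],
    [[-0.0029,-0.0008,0],0],
    [[0,0,0],0],
  ],
)

```text
clock: 10.6
eef_pos: [588.4, -26.1, 61.8]
ee_rot: [-180.0, 2.4, -163.0]
wrist_force: [1.4, -0.1, 0.4]
finger_gap: 0.5
```

```bash
python3 wh.py pics/a5.png; python3 st.py
```

```text
tooth phase deg (mod 45) -21.430265116788533 72.66888349683803
tcp u,n -0.6354160924142072 48.3775306551981 61.789039123622075 [-179.96907249    2.42063911 -163.00767363] [-0.15034911  0.66587188  0.03818728]
yel [296.72820513 304.41025641] theta 0.6099999999999999 tcp counter 19.12023845136171 -44.44702209953716 61.76585795119382 -163.0090034709379 [0.15133059 0.89335094 0.2713162 ] 10.7
```

View pics/a5.png

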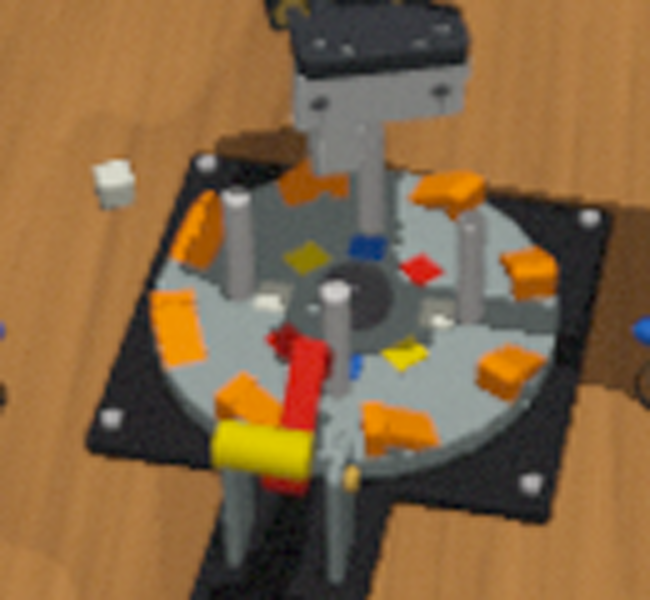

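```bash
python3 pk.py "[(237,195),(335,291),(470,218)]"
```

```text
peg r 49.93409875486339 ang 3.416702285844634
peg r 50.22429714552996 ang 93.5156118777257
peg r 49.19192931406531 ang -176.36843609699554
```

servo_tool(
  increments=[
    [[-0.0024,-0.0007,0],0],
    [[0,0,0],0],
    [[0.01,0.003,0],0],
    [[0.005,0.0015,0],0],
    [[0,0,0.03],0],
    [[0,0,0.03],0],
    [[0,0,0.03],0],
    [[0,0,0],0],
  ],
)

```text
clock: 11.75
eef_pos: [601.0, -22.3, 151.4]
ee_rot: [180.0, 2.0, -163.0]
wrist_force: [-0.3, -0.1, -1.1]
finger_gap: 0.9
```

```bash
python3 wh.py pics/a6.png; python3 st.py
```

```text
tooth phase deg (mod 45) 19.887688132406275 76.45226160484324
tcp u,n -12.773662435128939 47.628474662251826 149.13210559419818 [ 179.86745085    1.8193237  -163.00031447] [ 0.39962221  0.52427226 -0.84179368]
yel [296.78061224 304.42346939] theta 0.6099999999999999 tcp counter 29.067518796826384 -39.090192781037175 147.51550869359394 -163.00605395178997 [-0.28890937 -0.54650778 -0.28312304] 11.85
```

View pics/a6.png

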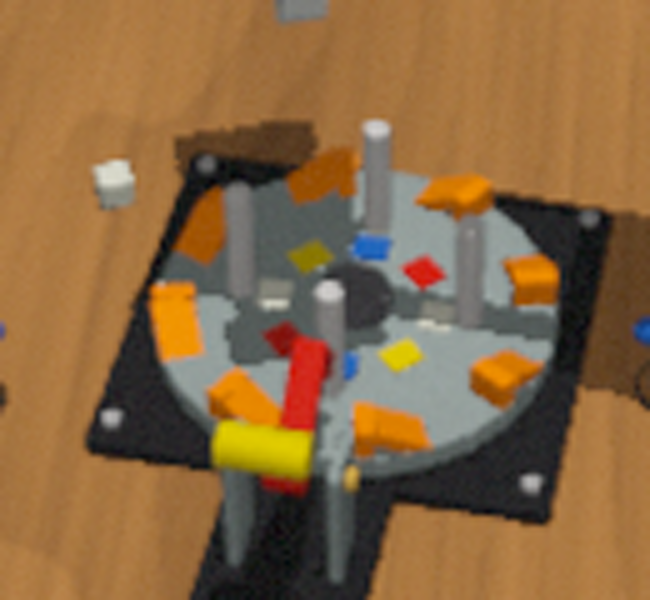

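```bash
python3 pk.py "[(240,188),(330,290),(472,222),(376,128)]"
```

```text
peg r 49.6695869998113 ang -1.6925432212364175
peg r 49.99303340885061 ang 91.10020793992146
peg r 50.35955678713737 ang -178.95836456361738
peg r 50.20182434572272 ang -88.77704873092506
```

servo_tool(
  increments=[
    [[0,0,0.02],0],
    [[0,0.041,0],-0.082],
    [[0,0.041,0],-0.082],
    [[0,0.041,0],-0.082],
    [[0,0.041,0],-0.082],
    [[0,0.041,0],-0.082],
    [[0,0.036,0],0],
    [[0,0,0],0],
    [[0,0,0],0],
  ],
)

```text
clock: 13.02
eef_pos: [588.8, 223.5, 144.6]
ee_rot: [-180.0, -0.3, 172.5]
wrist_force: [-0.6, -0.5, 0.9]
finger_gap: 0.3
```

```bash
python3 st.py
```

```text
yel [304.70731707 305.51219512] theta 0.6449999999999999 tcp counter -9.018171894967258 203.58363274263732 144.56274248343738 172.49723850451358 [ 0.47278968 -0.82744253 -0.43536376] 13.075
```

servo_tool(
  increments=[
    [[0.009,-0.001,-0.02],0],
    [[0,0,-0.02],0],
    [[0,0,-0.005],0],
    [[0,0,0],0],
    [[0,0,0],0],
  ],
)

```text
clock: 13.7
eef_pos: [599.4, 217.3, 94.9]
ee_rot: [-179.9, -0.4, 172.1]
wrist_force: [0.0, -0.5, -0.3]
finger_gap: 0.5
```

```bash
python3 st.py;  python3 wh.py pics/a7.png; python3 -c "
from h import *
p=grab_frame('top'); cv2.imwrite('pics/t7.png',cv2.resize(p['pixels'][185:305,205:365,::-1],None,fx=4,fy=4))"
```

```text
yel [302.1627907  305.34883721] theta 0.6399999999999999 tcp counter 2.311465347211486 198.70717915156908 95.07667086731414 172.13674679935204 [ 0.04662948 -0.06422987  0.30222758] 13.75
tooth phase deg (mod 45) 16.725217212592508 49.233516932936524
tcp u,n -78.2784708595122 -182.875363934409 95.28880797536095 [-179.91074227   -0.41485871  172.14837221] [-0.23151058 -0.28695177  0.69154051]
```

View pics/a7.png

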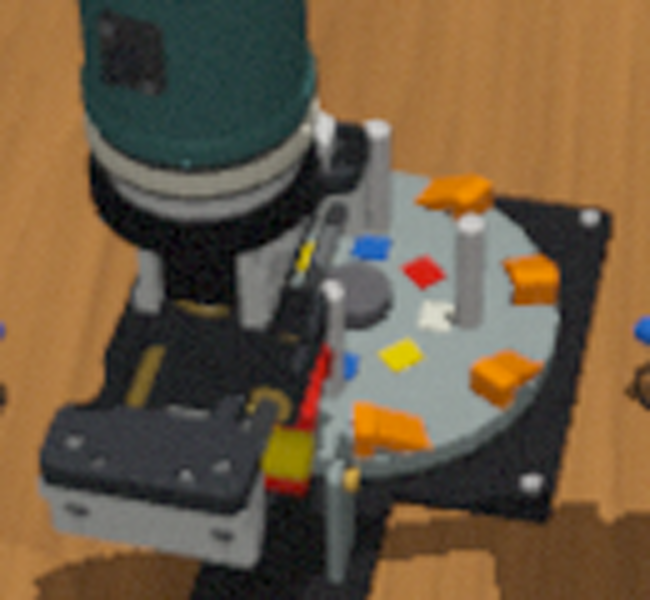

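servo_tool(
  increments=[
    [[-0.001,-0.008,0],0],
    [[-0.001,-0.008,0],0],
    [[0,0,0],0],
    [[-0.0003,-0.003,0],0],
    [[-0.0003,-0.003,0],0],
    [[-0.0003,-0.003,0],0],
    [[-0.0003,-0.003,0],0],
    [[-0.0003,-0.003,0],0],
    [[-0.0003,-0.003,0],0],
    [[0,0,0],0],
  ],
)

```text
clock: 15.1
eef_pos: [596.0, 181.7, 97.0]
ee_rot: [-180.0, -0.3, 172.2]
wrist_force: [-0.2, 0.3, -0.5]
finger_gap: 0.5
```

```bash
python3 st.py
```

```text
yel [305.08571429 295.22857143] theta 0.29999999999999993 tcp counter 2.9042199611925716 163.0548474170637 97.0228512169666 172.18641291172494 [ 0.01307194 -0.27575924 -0.4452011 ] 15.15
```

servo_tool(
  increments=[
    [[-0.0003,-0.003,0],0],
    [[-0.0003,-0.003,0],0],
    [[-0.0003,-0.003,0],0],
    [[-0.0003,-0.003,0],0],
    [[0,0,0],0],
    [[0,0,0],0],
  ],
)

```text
clock: 15.9
eef_pos: [594.6, 168.9, 96.9]
ee_rot: [-180.0, -0.3, 172.2]
wrist_force: [0.0, -0.2, 0.2]
finger_gap: 0.4
```

```bash
python3 st.py
```

```text
yel [306.703125 288.84375 ] theta 0.04999999999999996 tcp counter 3.0181923529923824 150.00416514397486 96.86987932230123 172.1869831703334 [-0.08187356  0.5034591   0.60752667] 15.95
```

Pawl appears down (within occlusion error). Back off and check with a clear view.

servo_tool(
  increments=[
    [[0.002,0.02,0],0],
    [[0.003,0.03,0],0],
    [[0,0,0.05],0],
    [[0,0,0.05],0],
    [[-0.055,0.01,0.02],0],
    [[-0.055,0.01,0],0],
    [[-0.055,0.01,0],0],
    [[-0.055,0.01,0],0],
    [[0,0,0],0],
    [[0,0,0],0],
  ],
)

```text
clock: 17.2
eef_pos: [372.6, 273.8, 219.1]
ee_rot: [179.5, -0.4, 172.7]
wrist_force: [-0.2, -0.2, 0.1]
finger_gap: 0.7
```

```bash
python3 st.py;python3 wh.py pics/a8.png
python3 - <<'E'
from h import *
o=[]
for n in("top","side"):
    p=grab_frame(n)
    o.append(p)
    for t in("fig_a","die","dice_cup","deck_box"):
        print(n,t,[([round(float(v)) for v in r["centre"]],round(r["confidence"],2)) for r in recognise(p,t)][:4])
a=cv2.imread("pics/a8.png"); b=cv2.resize(o[0]["pixels"][165:315,225:365,::-1],(375,400)); cv2.imwrite("pics/f8.png",np.hstack([cv2.resize(a,(425,400)),b]))
E
```

```text
yel [301.04733728 287.99408284] theta 0.009999999999999981 tcp counter -229.3796116314929 228.82433770631857 219.00949849746064 172.64862814391972 [-0.78445926  0.32419642 -0.57482093] 17.25
tooth phase deg (mod 45) 19.949002267945875 76.54383400560376
tcp u,n 123.98030273180345 -298.84749474835473 218.77622764477448 [179.5653371   -0.41192358 172.60206585] [ 0.2838955   0.90530283 -0.12225272]
top fig_a [([435, 31, 40], 0.66), ([633, -432, 47], 0.64), ([733, 66, 44], 0.63)]
top die []
top dice_cup [([520, -426, 52], 0.82)]
top deck_box [([602, 383, 106], 0.89)]
side fig_a [([434, 40, 40], 0.76), ([736, 72, 40], 0.63), ([635, -423, 36], 0.45)]
side die [([694, -62, 16], 0.6)]
side dice_cup [([513, -391, 70], 0.81)]
side deck_box [([599, 414, 104], 0.93), ([584, 149, 105], 0.35)]
```

View pics/f8.png

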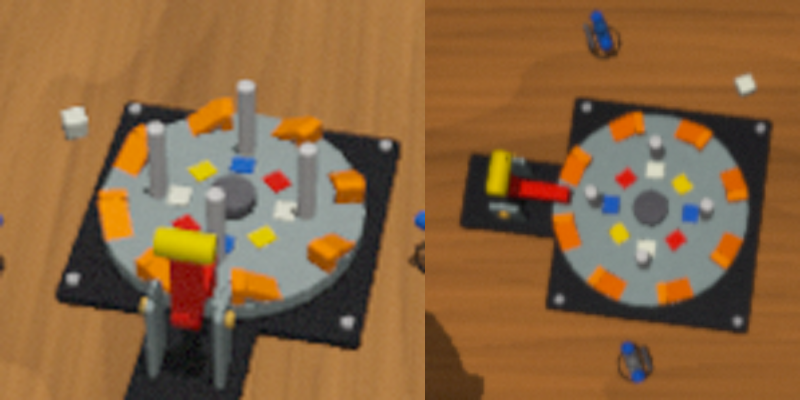

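```bash
python3 -c "from cell import *; print(finish_job())"
```

```text
the job is handed in; nothing more can be done
None
```

The round counter is back one notch and the pawl is down in it. I handed the job in at about 17.5 s of the 64 s limit; the system gives no verdict.

I tipped the pawl up with the closed fingertips, pushed the wheel back against peg3, pushed the lever back until the pawl dropped, and moved the arm clear.

**Last checks:**
- **Pawl:** with the pawl up I measured a tilt of about 0.61 rad. At the end the yellow bar is back on its starting pixel to within 0.1 px (about 0.01 rad), so I take it as fully down.
- **Wheel:** the four pegs stood about 0.4° on average from the one-notch-back position (single readings −1.7° to +1.2°). I measured that before dropping the pawl, and the tooth pattern had not moved afterwards.
- **Figures, die, cup and box:** the networks found them all within about 6 mm of where they started, which is near their own error. fig_c was first found only in the side camera. The last top view missed the die, but the side view and the picture show it in place.
- **Forces:** the highest wrist force I read was about 1.7 N. I only read it at the end of each move, so a brief peak in between could have been missed.

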